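# Show the hidden rivet to the bench camera with an inspection mirror

### The arm

A 6-joint arm with a two-finger parallel gripper is mounted at the origin on the work surface. World frame = base frame: x ahead of the robot, y to its left, z up, the work surface at z = 0. Lengths are in m, angles in degrees, forces in N, time in s.
With the tool pointing down it reaches from about 0.4 to 0.825 m from the base axis. Payload 7 kg.
Tool frame: the origin (TCP) lies midway between the tips of the shut fingers; the grasp point (between the pads) lies 19 mm behind it; z points along the fingers, y is the line along which they close (so a half turn about z gives the same grasp; the last joint's range is limited). The gripper opens to 88 mm and grips with 3 to 60 N. Pads are 19 mm wide; open, the fingers measure 130 mm over their backs; the gripper's body (78 mm by 193 mm) begins 47 mm behind the grasp point.
Start: joints at [90.418, 20.546, 0.682, 0, -70.136, -16.507], TCP at [0.187, 0.649, 0.227] pointing down, gripper open.
Joint ranges: [-176.03, 176.03], [-82.01, 121.73], [-58.28, 71.71], [-173.87, 95.51], [-174.79, -0.11], [-173.66, 173.66]. Speed limits (degrees/s): [136.94, 136.94, 172.46, 180, 180, 180].

### API

Orientations are given as [roll, pitch, yaw] about the fixed x, y, z axes, in that order (R = Rz(yaw) Ry(pitch) Rx(roll)).
In Python, from plant import ctrl gives the robot as it stands. The module is installed in compiled form; this text tells all that it offers.
- The arm moves only by the tool send_rows, never from a script. Its argument "plan" is a list that holds one entry, the list of rows, each a list of 6 numbers: the shift along the tool's x, y, z in shares of 80 cm (1.0 is 80 cm), then the turn, a rotation vector about the tool's x, y, z in fractions of the full range, 1 being 360 degrees. A call has 1 to 8 rows; each row is the pose to reach, as a shift and turn from the pose commanded when the call began, along the tool's axes at that moment; what a row does not reach only later rows make up. A row lasts 1/12 s, in which the tool goes at most 41.7 mm and 7.16 degrees, less where a joint would pass 70% of its speed; a pose out of reach is approached as far as the arm can. A call with a gripper value outside its range is refused whole. "fingers" is the opening, from 0 (shut) to 1 (fully open), set as the call begins (left out, the last holds). The fingers move at their own pace and stop on an object; the grip force is fixed at half the most. Time passes only in rows, so rows that repeat a pose let the fingers close. It gives the time, the measured TCP pose, the force, the opening and the grip force at its end, in the units of the state.
- ctrl.get_obs(): the state, without advancing time (a new reading comes with each control period).
- ctrl.snapshot(name): name is "scene" or "top"; returns a dict with "img" (480x640x3 uint8, red, green, blue), "K" (3x3 intrinsics, pixels), "k1" (the pictures are not rectified: a ray, as slopes to the right and down, at radius r is drawn at 1 + k1 r^2 times it, then the intrinsics apply), "pose" (4x4, takes a point from camera to world coordinates). Camera axes: x right, y down, z forward; pixel columns grow to the right and rows downward; lengths in m; the calibration is good to about 2 mm. A picture is of the moment at which its call begins. There is no depth.
- ctrl.close_job(): hands the job in; it is judged then, once.
The state is a dict: "clock": time; "joint_pos": joint angles; "qvel": joint speeds; "tau": joint torques, N m; "tool_pos": TCP position; "orientation": TCP orientation; "force": force on the tool from outside, world axes, zero at the start; "moment": the same for the moment, N m; "opening": finger opening in m; "gripper_force": force on a finger pad.
Only numpy, scipy, OpenCV 4.12 (cv2) and the standard library are available. Lean on these libraries where they do the work, as an engineer would, in place of code of your own. Each camera call takes 0.05 s, during which the arm holds its last target. There are 200 camera calls.

### The job

Lift the inspection mirror out of its wooden rest by its orange grip and hold it upright with the centre of its glass straight above the yellow post and level with the red rivet in the vise, turned so that the bench camera sees the red rivet reflected in the glass. Do not bump the vise or the camera and leave the other things on the bench where they are. Finish while still holding the mirror still at that angle, in the gripper.

Things in the scene. Friction and masses are not known exactly. Their poses are not given: they have to be found in the camera images.
- mirror: Loose inspection mirror, 130-220 g, standing head down in the rest. Origin: middle of its lower edge; z up the handle. Head 8 mm thick (x), 90 wide (y), 60 high, black; the pale blue glass is on the side looking along its own -x (only that reflects). Stem 10 mm round, z 60-95; orange grip block 16 thick (x) x 40 wide (y), z 95-145: grip it across the 16 mm, fingers closing along x.
- mirror_center (a point): Centre of the mirror's glass (30 mm above the mirror's origin, 4 mm to -x), axes as the mirror's: glass looks along -x.
- mirror_grip (a point): Where to grip: middle of the orange grip block, 122 mm above the mirror's origin, axes as the mirror's.
- rest: Fixed dark wood rest, 60 x 130 mm, 33 mm high, with a slot 10 x 94 mm and 25 mm deep in which the mirror's head stands (slot floor 8 mm above the bench). Origin: centre of its underside; the slot runs along its y. Lift the mirror straight up 30 mm or more to clear it.
- vise: Fixed grey bench vise on a 310 x 190 mm steel plate, clamping an upright aluminium bracket 110 mm wide. Origin on the bench directly under the red rivet. Jaws reach 135 mm high, the bracket 225 mm. The riveted side of the bracket looks along the vise's +x, to the yellow post; the tommy bar is on the -x side.
- red_rivet (a point): The red painted rivet head, 22 mm across, on the bracket's +x side, 190 mm above the bench.
- post_tip (a point): Tip of the yellow post, 12 mm thick, 120 mm above the bench, fixed 130 mm in front of the red rivet along the vise's +x.
- station (a point): Point in mid-air where the centre of the glass belongs: 70 mm straight above the post's tip, level with the red rivet (190 mm above the bench).
- camera: Fixed blue bench camera with black lens on a 90 mm round foot, 218 mm high, standing to the left (+y) side of the vise. It is a prop that looks toward the yellow post, wide-angled; it gives no picture. Origin: on the bench under the red rivet; the lens is 280 mm out along its own +x.
- lens (a point): Front of the camera's lens, 190 mm above the bench, 280 mm from the red rivet. The mirror shows the rivet when its glass faces half way between the direction from the glass to the lens and the direction from the glass to the rivet.
- sight_point (a point): Point in mid-air on the straight line from the red rivet to the lens, 83 mm from the rivet. With the mirror at the station and rightly turned, the line square to the glass from its centre passes within about 10 mm of it.
- rivet_tray: Loose blue two-part tray of rivets, 110 x 130 x 35 mm high; bystander.
- rivet_gun: Loose hand riveter with red handles, about 250 mm long, 35 mm high; bystander.
- hammer: Loose hammer lying at the far edge; bystander.
- screwdriver: Loose screwdriver with red handle lying at the right, nearer the robot; bystander.
- jar: Loose jar with red cap, 70 mm wide, 90 mm high; bystander.
- can: Loose can, 66 mm wide, 120 mm high; bystander.
- tape_measure: Loose yellow tape measure, 65 x 30 x 62 mm; bystander.
Not all that is in view belongs to the job. What is shaped like the camera but green or purple is not meant.

How it is judged (in metres and radians):
On the way:
1. the mirror is lifted clear of the rest in the gripper (height (world z) of mirror above 0.06 m and contact force between the fingers and mirror above 1 N), for 0.2 s.
At the end, for the whole second after the job is handed in: The fingers hold the mirror still, off everything else, upright within 17 degrees, glass centre within 25 mm of the station; the line square to the glass passes the sight point within 30 mm sideways and 26 mm in height, so the camera sees the rivet inside the 82 x 52 mm glass (distance between mirror_center and station below 0.025 m and y of sight_point in the frame of mirror_center between -0.03 and 0.03 m and z of sight_point in the frame of mirror_center between -0.026 and 0.026 m and x of sight_point in the frame of mirror_center below -0.05 m and angle between mirror's own z axis and vertical below 0.3 rad and contact force between the fingers and mirror above 1 N and contact force between mirror and vise below 0.3 N and linear speed of mirror below 0.03 m/s and angular speed of mirror below 0.2 rad/s); the arm keeps its last pose, push and grip.
It fails at once if the camera is bumped (contact force between camera and anything else above 5 N).
It fails at once if the vise is bumped (contact force between vise and anything else above 5 N).
It fails at once if another thing on the bench is moved more than 30 mm (distance of any of rivet_tray, rivet_gun, hammer, screwdriver, jar, can, tape_measure from where it was at the start of the episode above 0.03 m).
It also fails if it takes over 42 s, if anything falls off the work surface, if the arm or the gripper's body presses on something with over 40 N, if the wrist force passes 120 N, or if a joint passes its speed limit or range.

## Working session

There is one attempt and no reset: what is moved stays moved. The work goes in short steps, Python scripts to look and compute and a tool call to move; the robot and the scene stay as the last step left them, time stands still between calls to the robot, and variables do not carry over. Pictures are saved under pics/ and viewed, at most 10 in all, crops included, and the job is handed in when it is done.

Besides the shell and the picture viewer there is one more tool, called after "Emit:" as name([rows], argument=value, ...), one row to a line, values as JSON. send_rows: Moves the arm, as the interface text tells. Its arguments: {"type":"object","properties":{"plan":{"type":"array","items":{"type":"array","items":{"type":"array","items":{"type":"number"}}}},"fingers":{"type":"number"}},"required":["plan"]}

```bash
mkdir -p pics; python3 - <<'E'
from plant import ctrl
import cv2,pickle
d={}
for n in("scene","top"):
    s=ctrl.snapshot(n); d[n]=s; cv2.imwrite(f"pics/{n}0.png",s["img"][:,:,::-1]); print(n,s["K"],s["k1"],s["pose"])
pickle.dump(d,open("d0.pkl","wb")); print(ctrl.get_obs())
E
```

```text
scene [[511.64273536   0.         313.44043965]
 [  0.         511.64273536 244.44562889]
 [  0.           0.           1.        ]] -0.12278798564273562 [[-0.32700904  0.50937465 -0.79599155  1.46219283]
 [ 0.94500669  0.17158827 -0.27842383  0.25423688]
 [-0.00523923 -0.84326445 -0.53747337  0.7681433 ]
 [ 0.          0.          0.          1.        ]]
top [[496.63474897   0.         327.20954721]
 [  0.         496.63474897 239.50179689]
 [  0.           0.           1.        ]] 0.03603596090910399 [[-1.65237376e-03 -9.96621151e-01  8.21191296e-02  4.32974892e-01]
 [-9.99988573e-01  1.27839803e-03 -4.60643409e-03 -7.44671329e-02]
 [ 4.48588871e-03 -8.21258028e-02 -9.96611875e-01  1.32922264e+00]
 [ 0.00000000e+00  0.00000000e+00  0.00000000e+00  1.00000000e+00]]
{'clock': 0.1, 'joint_pos': array([ 9.04194276e+01,  2.05889562e+01,  6.38667088e-01, -1.62375972e-02,
       -7.01370193e+01, -1.65082219e+01]), 'qvel': array([-0.05792745, -0.00739748,  0.14363808,  0.09041984,  0.00031285,
        0.08187715]), 'tau': array([-2.64644383e-03, -5.84163308e+01,  2.93749040e+01,  7.01551795e+00,
        1.01687617e-02, -4.62517312e-05]), 'tool_pos': array([0.18695972, 0.64812966, 0.22570006]), 'orientation': array([ 1.79911953e+02, -1.01751409e-02, -1.60943152e+01]), 'force': array([-0.71397583,  0.58906995,  0.37000665]), 'moment': array([-0.02148598, -0.01247635, -0.00888536]), 'gripper_force': 0.0, 'opening': 0.08775004268020949}
```

View pics/scene0.png

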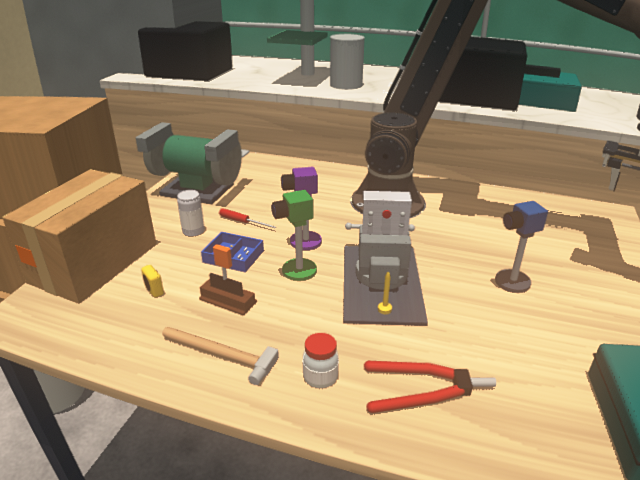

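View pics/top0.png

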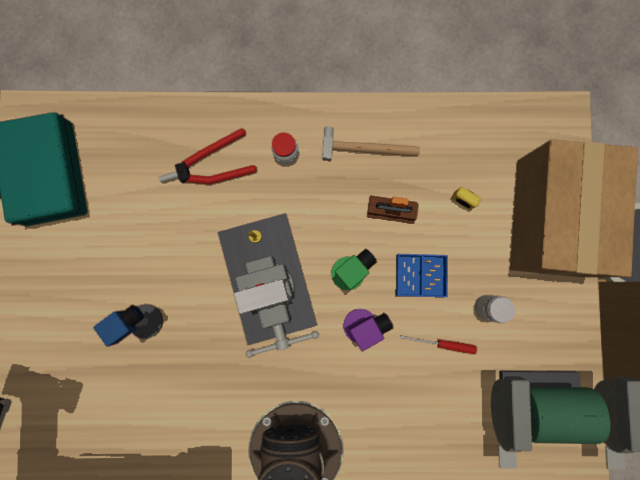

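```bash
cat > h.py <<'E'
import numpy as np,cv2,pickle
def ray(s,uv):
    K,k=s["K"],s["k1"]
    p=cv2.undistortPoints(np.array([[uv]],float),K,np.array([k,0,0,0.]))[0,0]
    P=s["pose"]; d=P[:3,:3]@np.array([p[0],p[1],1]); return P[:3,3],d/np.linalg.norm(d)
def plane(s,uv,z):
    o,d=ray(s,uv); return o+d*(z-o[2])/d[2]
def tri(s1,a,s2,b):
    o,d=ray(s1,a);p,e=ray(s2,b)
    t=np.linalg.lstsq(np.c_[d,-e],p-o,rcond=None)[0]
    x,y=o+d*t[0],p+e*t[1]; return (x+y)/2,np.linalg.norm(x-y)
def proj(s,X):
    P=np.linalg.inv(s["pose"]); r,_=cv2.Rodrigues(P[:3,:3])
    return cv2.projectPoints(np.array([X],float),r,P[:3,3],s["K"],np.array([s["k1"],0,0,0.]))[0][0,0]
def blobs(s,lo,hi,box,amin=6):
    h=cv2.cvtColor(s["img"],cv2.COLOR_RGB2HSV); x0,y0,x1,y1=box
    m=cv2.inRange(h,np.array(lo),np.array(hi)); z=np.zeros_like(m); z[y0:y1,x0:x1]=m[y0:y1,x0:x1]
    cs,_=cv2.findContours(z,cv2.RETR_EXTERNAL,cv2.CHAIN_APPROX_NONE); n,l,st,c=cv2.connectedComponentsWithStats(z)
    return z,[(st[i].tolist(),c[i].round(1).tolist()) for i in range(1,n) if st[i][4]>=amin]
E
python3 - <<'E'
from h import *
d=pickle.load(open("d0.pkl","rb")); S,T=d["scene"],d["top"]
def crop(s,x,y,w=80,h=60): return cv2.resize(s["img"][y:y+h,x:x+w],(400,300),interpolation=cv2.INTER_NEAREST)
o=np.vstack([np.hstack([crop(S,188,240),crop(T,353,178)]),np.hstack([crop(S,347,184,80,60),crop(T,90,290)])])
cv2.imwrite("pics/crop1.png",o[:,:,::-1])
for n,s,lo,hi,b in [("orange S",S,(3,150,120),(14,255,255),(190,230,260,300)),("orange T",T,(3,170,120),(16,255,255),(360,180,430,230)),
 ("yellow S",S,(20,180,100),(35,255,255),(360,260,410,320)),("yellow T",T,(20,150,80),(35,255,255),(235,220,275,255)),
 ("red S",S,(0,120,80),(6,255,255),(360,190,420,240)),("red T",T,(0,120,50),(8,255,255),(230,255,300,310)),
 ("blue S",S,(100,100,40),(120,255,255),(490,190,560,250)),("blue T",T,(100,100,40),(120,255,255),(80,290,170,360)),
 ("black S",S,(0,0,0),(179,255,40),(490,190,560,250)),("black T",T,(0,0,0),(179,255,40),(80,290,170,345))]:
    print(n,blobs(s,lo,hi,b)[1])
E
```

```text
orange S [([213, 244, 19, 24, 332], [222.1, 255.8])]
orange T [([392, 197, 17, 8, 96], [399.8, 200.5])]
yellow S []
yellow T [([249, 231, 12, 12, 108], [254.7, 236.1])]
red S [([383, 210, 8, 8, 55], [386.3, 213.6])]
red T [([256, 283, 8, 3, 12], [259.7, 284.1])]
blue S [([517, 202, 30, 10, 83], [531.5, 205.0])]
blue T [([94, 312, 40, 34, 704], [111.9, 328.5])]
black S []
black T [([113, 306, 50, 38, 844], [140.2, 321.5])]
```

View pics/crop1.png

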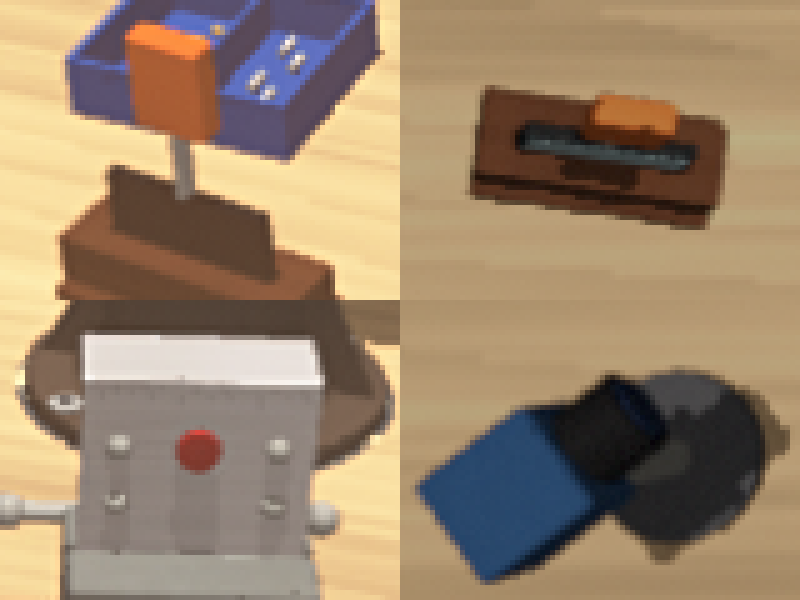

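```bash
python3 - <<'E'
from h import *
d=pickle.load(open("d0.pkl","rb")); S,T=d["scene"],d["top"]
np.set_printoptions(precision=4,suppress=True)
for n,a,b in [("grip +y",(229.4,251),(392.4,196.6)),("grip -y",(213.6,247.2),(408.6,198)),("rivet",(386.3,213.6),(259.7,284.1))]: print(n,*tri(S,a,T,b))
print("rivet S z.19",plane(S,(386.3,213.6),.19))
print("lens T z.19",plane(T,(137.4,310.8),.19))
# rest outline (top face z=.033), T
m,b=blobs(T,(0,90,30),(12,255,150),(355,185,430,230),30); print("rest",b)
m=cv2.morphologyEx(m,cv2.MORPH_CLOSE,np.ones((9,9))); c=max(cv2.findContours(m,0,1)[0],key=cv2.contourArea); r=cv2.minAreaRect(c); bx=cv2.boxPoints(r)
W=np.array([plane(T,p,.025) for p in bx]);print("rest box",r,W,W.mean(0))
m,b=blobs(T,(80,30,30),(130,255,255),(370,195,415,215),5); print("glass blue",b)
h=cv2.cvtColor(T["img"],cv2.COLOR_RGB2HSV); print("glassHSV",h[205:214,392].tolist())
m,b=blobs(T,(3,170,120),(16,255,255),(360,180,430,230)); print("orange V col 400",h[195:207,400].tolist())
hs=cv2.cvtColor(S["img"],cv2.COLOR_RGB2HSV)
print("scene orange V",hs[244:256,222].tolist()); print("post",[ (v,hs[v,388].tolist()) for v in range(268,280)])
for lo,hi in [((20,120,60),(32,255,255)),((20,190,60),(32,255,255))]: print("yellow S",blobs(S,lo,hi,(370,262,405,318))[1])
print("yellow T",[(v,h[v,254].tolist()) for v in range(229,244)])
# dark lens S
print("dark S",blobs(S,(0,0,0),(179,255,60),(495,200,530,240))[1], hs[215:222:3,505:520:3].tolist())
print("plate", [(r:=cv2.minAreaRect(max(cv2.findContours(cv2.morphologyEx(blobs(T,(0,0,30),(179,60,90),(210,205,325,352))[0],cv2.MORPH_OPEN,np.ones((3,3))),0,1)[0],key=cv2.contourArea))), [plane(T,p,.01)[:2] for p in cv2.boxPoints(r)]])
E
```

```text
grip +y [ 0.6324 -0.2349  0.1504] 0.0032734234176860625
grip -y [ 0.6295 -0.2748  0.1503] 0.0008984146902190959
rivet [0.4253 0.073  0.1901] 0.0028142009527658703
rivet S z.19 [0.4257 0.0717 0.19  ]
lens T z.19 [0.3659 0.3491 0.19  ]
rest [([367, 196, 51, 27, 802], [391.5, 210.0])]
rest box ((392.3599853515625, 208.98004150390625), (48.790367126464844, 21.637466430664062), 8.130102157592773) [[ 0.6021 -0.185   0.025 ]
 [ 0.6593 -0.1936  0.025 ]
 [ 0.6406 -0.3214  0.025 ]
 [ 0.5835 -0.3124  0.025 ]] [ 0.6214 -0.2531  0.025 ]
glass blue [([379, 205, 3, 3, 5], [379.8, 206.2]), ([386, 206, 3, 3, 5], [387.2, 206.8]), ([390, 207, 20, 5, 34], [399.2, 208.9])]
glassHSV [[11, 207, 75], [12, 93, 41], [90, 35, 65], [87, 32, 71], [75, 16, 63], [9, 130, 45], [10, 162, 44], [10, 164, 42], [10, 167, 49]]
orange V col 400 [[17, 93, 181], [17, 92, 182], [16, 119, 173], [12, 180, 184], [13, 186, 184], [14, 183, 184], [14, 179, 185], [14, 178, 185], [12, 196, 164], [10, 203, 89], [10, 207, 75], [10, 207, 75]]
scene orange V [[113, 144, 200], [132, 98, 183], [11, 178, 255], [13, 194, 255], [13, 188, 252
[... 540 characters left out ...]
 [24, 173, 174]), (233, [23, 183, 121]), (234, [22, 190, 83]), (235, [23, 186, 78]), (236, [22, 189, 77]), (237, [22, 182, 80]), (238, [22, 185, 98]), (239, [22, 185, 105]), (240, [22, 181, 121]), (241, [23, 173, 186]), (242, [22, 140, 104]), (243, [140, 10, 75])]
dark S [] [[[9, 92, 80], [5, 68, 83], [12, 107, 86], [13, 99, 88], [12, 95, 86]], [[9, 86, 83], [9, 84, 85], [5, 66, 85], [11, 99, 88], [12, 100, 87]], [[7, 83, 83], [9, 84, 85], [2, 56, 86], [13, 108, 87], [12, 106, 87]]]
plate [((266.909423828125, 278.42156982421875), (115.91180419921875, 70.93655395507812), 74.57783508300781), [array([0.5621, 0.2119]), array([0.6126, 0.0304]), array([ 0.3169, -0.0521]), array([0.2688, 0.1264])]]
```

Crop shows: orange grip at scene (222,256) / top (400,200), the dark back of the head facing the scene camera and a bluish glass strip on the robot side (top (395,209)); the red rivet at scene (386,214), other rivets grey; blue camera lens front at top (137,311).
Candidates: grip = orange block (222,256), not the box sticker (27,256). Camera = blue (530,218), not green (298,208) or purple (305,182). Rivet = red (386,214), not jar cap, handles or grey rivets. The measured points match the stated heights (rivet 0.190, grip top 0.150) and lengths (lens 0.283 from the rivet).

```bash
cat >> h.py <<'E'
from scipy.spatial.transform import Rotation as R
def go(ctrl,p,yaw):
    o=ctrl.get_obs(); R0=R.from_euler("xyz",o["orientation"],degrees=True)
    R1=R.from_euler("xyz",[180,0,yaw],degrees=True)
    print("t",round(o["clock"],2),"tcp",o["tool_pos"].round(4),"rpy",o["orientation"].round(2),"q",o["joint_pos"].round(1),"open",round(o["opening"],4),"gf",o["gripper_force"])
    print("shift cm",(R0.inv().apply(np.array(p)-o["tool_pos"])*100).round(2),"turn",(R0.inv()*R1).as_rotvec(degrees=True).round(2))
E
python3 - <<'E'
from h import *
np.set_printoptions(precision=4,suppress=True)
from plant import ctrl
d=pickle.load(open("d0.pkl","rb")); S,T=d["scene"],d["top"]
P=np.array([.5507,.107,.12]); print("post proj",proj(S,P),proj(T,P),"lens proj S",proj(S,[.3659,.3491,.19]))
print("tip S",plane(S,(388,272.5),.12),"foot T",plane(T,(254.7,236.1),.01))
print("green lens",plane(T,(374,255),.2),plane(T,(366,250),.2))
g=plane(S,(222.1,248),.153);print("grip top S",g)
go(ctrl,[.622,-.2535,.38],-98)
E
```

```text
post proj [387.7149 270.5277] [250.6066 232.2188] lens proj S [509.1819 220.7493]
tip S [0.5578 0.1092 0.12  ] foot T [0.551  0.1125 0.01  ]
green lens [ 0.4905 -0.1861  0.2   ] [ 0.5019 -0.168   0.2   ]
grip top S [ 0.63   -0.2522  0.153 ]
t 0.1 tcp [0.187  0.6481 0.2257] rpy [179.91  -0.01 -16.09] q [ 90.4  20.6   0.6  -0.  -70.1 -16.5] open 0.0878 gf 0.0
shift cm [ 66.8   74.59 -15.3 ] turn [ 0.07 -0.07 81.91]
```

The manual's scale: shifts go in shares of 80 cm and turns go in shares of 360 degrees. Converting my numbers, -15 cm / 80 = -0.1875, -12 cm / 80 = -0.15, 9 degrees / 360 = 0.025.

Emit:
send_rows([
  [[0, 0, -0.0375, 0, 0, 0], [0, 0, -0.075, 0, 0, 0], [0, 0, -0.1125, 0, 0, 0], [0, 0, -0.15, 0, 0, 0], [0, 0, -0.1875, 0, 0, 0], [0.0338, 0.0375, -0.1875, 0, 0, 0.0083], [0.0675, 0.075, -0.1875, 0, 0, 0.0167], [0.1, 0.1125, -0.1875, 0, 0, 0.025]],
], fingers=1)

```text
clock: 0.77
tool_pos: [0.2391, 0.5388, 0.3759]
orientation: [180.0, 0.0, -25.2]
force: [-0.5, 0.5, 0.1]
opening: 0.0874
gripper_force: 0.0
```

```bash
python3 - <<'E'
from h import *
np.set_printoptions(precision=4,suppress=True)
from plant import ctrl
d=pickle.load(open("d0.pkl","rb")); S,T=d["scene"],d["top"]
print(plane(T,(400.3,200.4),.153),tri(S,(222.1,248),T,(400.3,200.4)))
go(ctrl,[.624,-.2535,.38],-98)
E
```

```text
[ 0.6235 -0.2548  0.153 ] (array([ 0.6242, -0.2556,  0.1488]), np.float64(0.00025631803225534456))
t 0.77 tcp [0.2391 0.5388 0.3759] rpy [179.95   0.   -25.18] q [ 85.    9.2   4.4  -0.  -85.3 -20.2] open 0.0874 gf 0.0
shift cm [68.55 55.32 -0.36] turn [ 0.04 -0.03 72.82]
```

Scaled: 27.2 cm / 80 = 0.34, 23.8 cm / 80 = 0.2975, 36 degrees / 360 = 0.1.

Emit:
send_rows([
  [[0.025, 0.0425, 0, 0, 0, 0.0125], [0.05, 0.085, 0, 0, 0, 0.025], [0.075, 0.1275, 0, 0, 0, 0.0375], [0.1, 0.17, 0, 0, 0, 0.05], [0.125, 0.2125, 0, 0, 0, 0.0625], [0.15, 0.255, 0, 0, 0, 0.075], [0.175, 0.2975, 0, 0, 0, 0.0875], [0.2, 0.34, 0, 0, 0, 0.1]],
])

```text
clock: 1.43
tool_pos: [0.2682, 0.2236, 0.3763]
orientation: [180.0, 0.0, -61.3]
force: [1.1, 0.2, 0.7]
opening: 0.0877
gripper_force: 0.0
```

Scaled: 27.5 cm / 80 = 0.3438, 24 cm / 80 = 0.3, 20 degrees / 360 = 0.0556.

Emit:
send_rows([
  [[0.0375, -0.0188, 0, 0, 0, 0.0056], [0.0813, -0.0375, 0, 0, 0, 0.0125], [0.125, -0.05, 0, 0, 0, 0.0194], [0.1688, -0.0625, 0, 0, 0, 0.0264], [0.2125, -0.075, 0, 0, 0, 0.0333], [0.2563, -0.0875, 0, 0, 0, 0.0403], [0.3, -0.1, 0, 0, 0, 0.0472], [0.3438, -0.1, 0, 0, 0, 0.0556]],
])

```text
clock: 2.1
tool_pos: [0.4731, 0.0222, 0.3758]
orientation: [179.9, -0.0, -81.2]
force: [0.5, 0.4, 0.4]
opening: 0.0876
gripper_force: 0.0
```

```bash
python3 - <<'E'
from h import *
from plant import ctrl
go(ctrl,[.624,-.2545,.38],-98)
E
```

```text
t 2.1 tcp [0.4731 0.0222 0.3758] rpy [ 1.7995e+02 -1.0000e-02 -8.1220e+01] q [ 26.6  -2.7  -8.3  -0.  -84.4 -17.8] open 0.0876 gf 0.0
shift cm [ 29.65 -10.69  -0.42] turn [ 0.05 -0.02 16.78]
```

Scaled: 28 cm / 80 = 0.35, 24.5 cm / 80 = 0.3063, 16.8 degrees / 360 = 0.0467.

Emit:
send_rows([
  [[0.0438, -0.0163, 0, 0, 0, 0.0056], [0.0875, -0.0325, 0, 0, 0, 0.0111], [0.1313, -0.0488, 0, 0, 0, 0.0167], [0.175, -0.065, 0, 0, 0, 0.0222], [0.2188, -0.0813, 0, 0, 0, 0.0278], [0.2625, -0.0975, 0, 0, 0, 0.0347], [0.3063, -0.1125, 0, 0, 0, 0.0417], [0.35, -0.1275, 0, 0, 0, 0.0467]],
])

```text
clock: 2.77
tool_pos: [0.6161, -0.2389, 0.3759]
orientation: [179.9, 0.0, -98.0]
force: [0.7, 0.8, 0.9]
opening: 0.0875
gripper_force: 0.0
```

```bash
python3 - <<'E'
from h import *
from plant import ctrl
go(ctrl,[.624,-.2545,.20],-98)
E
```

```text
t 2.77 tcp [ 0.6161 -0.2389  0.3759] rpy [ 1.7995e+02  1.0000e-02 -9.8030e+01] q [ -4.3  16.4  13.7  -0.  -87.3  -3.7] open 0.0875 gf 0.0
shift cm [ 1.43 -1.01 17.59] turn [ 0.05  0.01 -0.03]
```

Scaled: 17.6 cm / 80 = 0.22, 16.5 cm / 80 = 0.2063.

Emit:
send_rows([
  [[0.01, -0.0063, 0.0313, 0, 0, 0], [0.0175, -0.0125, 0.0625, 0, 0, 0], [0.0175, -0.0125, 0.1, 0, 0, 0], [0.0175, -0.0125, 0.1375, 0, 0, 0], [0.0175, -0.0125, 0.175, 0, 0, 0], [0.0175, -0.0125, 0.2063, 0, 0, 0], [0.0175, -0.0125, 0.22, 0, 0, 0], [0.0175, -0.0125, 0.22, 0, 0, 0]],
])

```text
clock: 3.43
tool_pos: [0.622, -0.252, 0.1971]
orientation: [179.7, 0.0, -97.9]
force: [-0.5, 0.1, 0.2]
opening: 0.0875
gripper_force: 0.0
```

```bash
python3 - <<'E'
from h import *
from plant import ctrl
S=ctrl.snapshot("scene");T=ctrl.snapshot("top")
c=lambda s,x,y:cv2.resize(s["img"][y:y+120,x:x+80],(400,600))
cv2.imwrite("pics/pre.png",np.hstack([c(S,185,190),c(T,353,150)])[:,:,::-1])
go(ctrl,[.624,-.2545,.112],-98)
E
```

```text
t 3.53 tcp [ 0.6242 -0.2527  0.2014] rpy [-1.7997e+02 -4.0000e-02 -9.7870e+01] q [ -5.5  21.2  -1.6   0.  -67.1  -2.4] open 0.0876 gf 0.0
shift cm [ 0.18 -0.    8.94] turn [-0.03 -0.04  0.13]
```

View pics/pre.png

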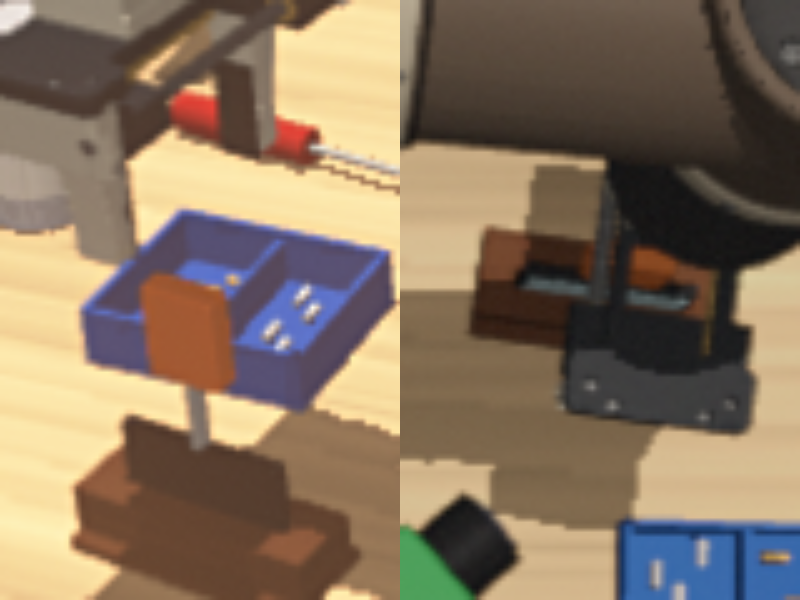

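The close crop shows the open fingers either side of the orange block (near finger tip about scene (206,240), far about (235,220), block (222,255)), lined up along the mirror's x. Descending.

Scaled: 8.9 cm / 80 = 0.1113, 8.5 cm / 80 = 0.1063.

Emit:
send_rows([
  [[0.0025, 0, 0.025, 0, 0, 0], [0.0025, 0, 0.05, 0, 0, 0], [0.0025, 0, 0.075, 0, 0, 0], [0.0025, 0, 0.0938, 0, 0, 0], [0.0025, 0, 0.1063, 0, 0, 0], [0.0025, 0, 0.1113, 0, 0, 0], [0.0025, 0, 0.1113, 0, 0, 0], [0.0025, 0, 0.1113, 0, 0, 0]],
])

```text
clock: 4.2
tool_pos: [0.6243, -0.2546, 0.113]
orientation: [-179.9, -0.0, -97.9]
force: [0.8, 0.1, 0.7]
opening: 0.0873
gripper_force: 0.0
```

Emit:
send_rows([
  [[0, 0, 0, 0, 0, 0], [0, 0, 0, 0, 0, 0], [0, 0, 0, 0, 0, 0], [0, 0, 0, 0, 0, 0], [0, 0, 0, 0, 0, 0], [0, 0, 0, 0, 0, 0], [0, 0, 0, 0, 0, 0], [0, 0, 0, 0, 0, 0]],
], fingers=0)

```text
clock: 4.87
tool_pos: [0.6234, -0.2544, 0.1115]
orientation: [180.0, 0.0, -97.9]
force: [-0.1, -0.4, 0.1]
opening: 0.0402
gripper_force: 0.0
```

Emit:
send_rows([
  [[0, 0, 0, 0, 0, 0], [0, 0, 0, 0, 0, 0], [0, 0, 0, 0, 0, 0], [0, 0, 0, 0, 0, 0], [0, 0, 0, 0, 0, 0], [0, 0, 0, 0, 0, 0], [0, 0, 0, 0, 0, 0], [0, 0, 0, 0, 0, 0]],
])

```text
clock: 5.53
tool_pos: [0.6234, -0.2544, 0.1115]
orientation: [-180.0, 0.0, -97.9]
force: [0.8, 0.1, 0.4]
opening: 0.0157
gripper_force: 30.0
```

Gripped at 16 mm with 30 N. Lifting straight up.

Scaled: -15 cm / 80 = -0.1875, -14 cm / 80 = -0.175.

Emit:
send_rows([
  [[0, 0, -0.0125, 0, 0, 0], [0, 0, -0.0313, 0, 0, 0], [0, 0, -0.0563, 0, 0, 0], [0, 0, -0.0875, 0, 0, 0], [0, 0, -0.1188, 0, 0, 0], [0, 0, -0.15, 0, 0, 0], [0, 0, -0.175, 0, 0, 0], [0, 0, -0.1875, 0, 0, 0]],
])

```text
clock: 6.2
tool_pos: [0.6241, -0.2548, 0.2656]
orientation: [-179.8, -0.0, -97.9]
force: [0.5, 0.5, -0.2]
opening: 0.0157
gripper_force: 30.0
```

Scaled: -12 cm / 80 = -0.15, -11.5 cm / 80 = -0.1438.

Emit:
send_rows([
  [[0, 0, -0.0313, 0, 0, 0], [0, 0, -0.0625, 0, 0, 0], [0, 0, -0.0938, 0, 0, 0], [0, 0, -0.125, 0, 0, 0], [0, 0, -0.1438, 0, 0, 0], [0, 0, -0.15, 0, 0, 0], [0, 0, -0.15, 0, 0, 0], [0, 0, -0.15, 0, 0, 0]],
])

```text
clock: 6.87
tool_pos: [0.623, -0.254, 0.3801]
orientation: [179.9, 0.0, -97.9]
force: [0.4, 0.3, -2.7]
opening: 0.0157
gripper_force: 30.0
```

```bash
python3 - <<'E'
from h import *
from plant import ctrl
S=ctrl.snapshot("scene");T=ctrl.snapshot("top"); pickle.dump((S,T),open("d1.pkl","wb"))
c=lambda s,x,y:cv2.resize(s["img"][y:y+180,x:x+120],(400,600))
cv2.imwrite("pics/lift.png",np.hstack([c(S,165,90),c(T,340,110)])[:,:,::-1])
go(ctrl,[.552,.108,.38],-108.5)
E
```

```text
t 6.97 tcp [ 0.6229 -0.2541  0.3795] rpy [ 1.7983e+02  3.0000e-02 -9.7890e+01] q [ -5.6  17.7  15.9  -0.  -88.4  -2.2] open 0.0162 gf 29.97320920228958
shift cm [-3.489e+01  1.199e+01  1.000e-02] turn [1.700e-01 1.000e-02 1.061e+01]
```

View pics/lift.png

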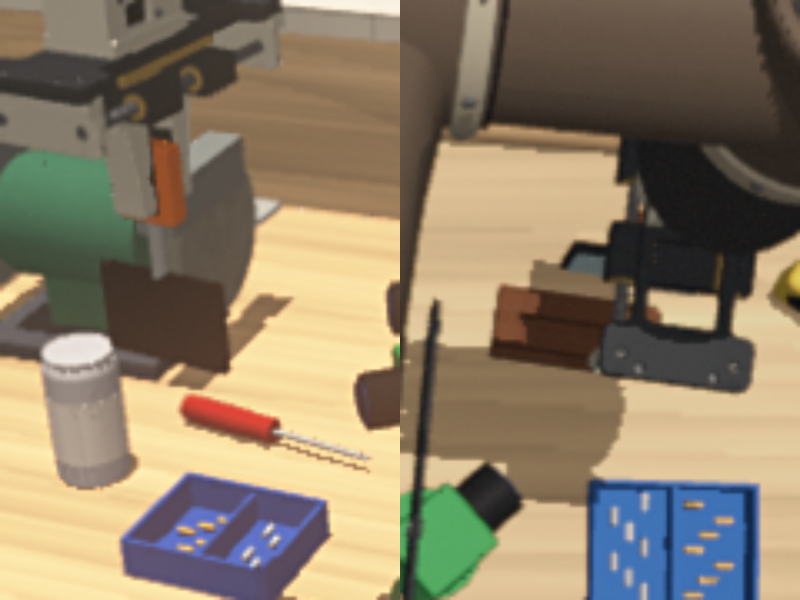

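The mirror hangs upright in the fingers: black back toward the scene camera (head corners about scene (196,169)–(233,201)), pale blue glass on the robot side (top (515,187)), and the bystanders unmoved. I'll check its pose in the hand, then traverse.

```bash
python3 - <<'E'
from h import *
np.set_printoptions(precision=4,suppress=True)
S,T=pickle.load(open("d1.pkl","rb"))
a=np.radians(-7.9); n=np.array([np.cos(a),np.sin(a),0]); p0=np.array([.6229,-.2541,0])+.004*n
for uv in [(195.9,168.6),(233.4,176.1),(197.4,195.6),(233.1,201.6)]:
    o,d=ray(S,uv); print(o+d*(n@(p0-o))/(n@d))
E
```

```text
[ 0.6208 -0.2986  0.3349]
[ 0.6338 -0.2044  0.3367]
[ 0.62   -0.3044  0.2705]
[ 0.6329 -0.2112  0.2775]
```

Scaled: -22 cm / 80 = -0.275, -20 cm / 80 = -0.25, 7 degrees / 360 = 0.0194.

Emit:
send_rows([
  [[-0.025, 0.0088, 0, 0, 0, 0], [-0.0625, 0.0213, 0, 0, 0, 0.0028], [-0.1, 0.0338, 0, 0, 0, 0.0056], [-0.1375, 0.0475, 0, 0, 0, 0.0083], [-0.175, 0.06, 0, 0, 0, 0.0111], [-0.2125, 0.0725, 0, 0, 0, 0.0139], [-0.25, 0.085, 0, 0, 0, 0.0167], [-0.275, 0.0938, 0, 0, 0, 0.0194]],
])

```text
clock: 7.63
tool_pos: [0.5783, -0.0239, 0.3803]
orientation: [179.9, -0.0, -104.9]
force: [0.0, -0.4, -1.3]
opening: 0.0158
gripper_force: 30.0
```

```bash
python3 - <<'E'
from h import *
from plant import ctrl
go(ctrl,[.556,.107,.38],-108.5)
E
```

```text
t 7.63 tcp [ 0.5783 -0.0239  0.3803] rpy [ 1.7990e+02 -2.0000e-02 -1.0488e+02] q [ 17.    8.1   3.6  -0.  -85.7 -31.8] open 0.0158 gf 29.97223287820816
shift cm [-12.08   5.51   0.04] turn [ 0.1  -0.02  3.62]
```

Scaled: -12.1 cm / 80 = -0.1513, -11 cm / 80 = -0.1375, 3.6 degrees / 360 = 0.01.

Emit:
send_rows([
  [[-0.0375, 0.0175, 0, 0, 0, 0.0028], [-0.075, 0.035, 0, 0, 0, 0.0056], [-0.1125, 0.0513, 0, 0, 0, 0.0083], [-0.1375, 0.0625, 0, 0, 0, 0.01], [-0.1513, 0.0688, 0, 0, 0, 0.01], [-0.1513, 0.0688, 0, 0, 0, 0.01], [-0.1513, 0.0688, 0.025, 0, 0, 0.01], [-0.1513, 0.0688, 0.05, 0, 0, 0.01]],
])

```text
clock: 8.3
tool_pos: [0.5576, 0.1047, 0.3414]
orientation: [-179.9, 0.1, -108.4]
force: [0.1, -0.1, -1.9]
opening: 0.0161
gripper_force: 30.0
```

```bash
python3 - <<'E'
from h import *
from plant import ctrl
go(ctrl,[.556,.107,.2635],-108.5)
E
```

```text
t 8.3 tcp [0.5576 0.1047 0.3414] rpy [-1.7993e+02  5.0000e-02 -1.0845e+02] q [ 30.4   7.3  -2.2   0.  -80.5 -48.9] open 0.0161 gf 29.973827004432678
shift cm [-0.16  0.24  7.79] turn [-0.07  0.05  0.05]
```

Scaled: 7.8 cm / 80 = 0.0975, 7.6 cm / 80 = 0.095.

Emit:
send_rows([
  [[-0.0013, 0.0013, 0.0188, 0, 0, 0], [-0.0013, 0.0013, 0.0375, 0, 0, 0], [-0.0013, 0.0025, 0.0563, 0, 0, 0], [-0.0013, 0.0025, 0.075, 0, 0, 0], [-0.0013, 0.0025, 0.0875, 0, 0, 0], [-0.0013, 0.0025, 0.095, 0, 0, 0], [-0.0013, 0.0025, 0.0975, 0, 0, 0], [-0.0013, 0.0025, 0.0975, 0, 0, 0]],
])

```text
clock: 8.97
tool_pos: [0.5557, 0.1061, 0.2633]
orientation: [180.0, -0.0, -108.5]
force: [0.2, -0.3, -1.0]
opening: 0.0161
gripper_force: 30.0
```

```bash
python3 - <<'E'
from h import *
from plant import ctrl
S=ctrl.snapshot("scene");T=ctrl.snapshot("top"); pickle.dump((S,T),open("d2.pkl","wb"))
c=lambda s,x,y:cv2.resize(s["img"][y:y+180,x:x+120],(400,600))
cv2.imwrite("pics/st.png",np.hstack([c(S,325,150),c(T,200,150)])[:,:,::-1])
go(ctrl,[.556,.107,.2635],-108.5)
E
```

```text
t 9.07 tcp [0.5561 0.1065 0.2643] rpy [-1.7995e+02  3.0000e-02 -1.0849e+02] q [ 30.7   9.  -10.    0.  -71.  -49.1] open 0.016 gf 29.973069727420807
shift cm [-0.05  0.03  0.08] turn [-0.05  0.03  0.01]
```

View pics/st.png

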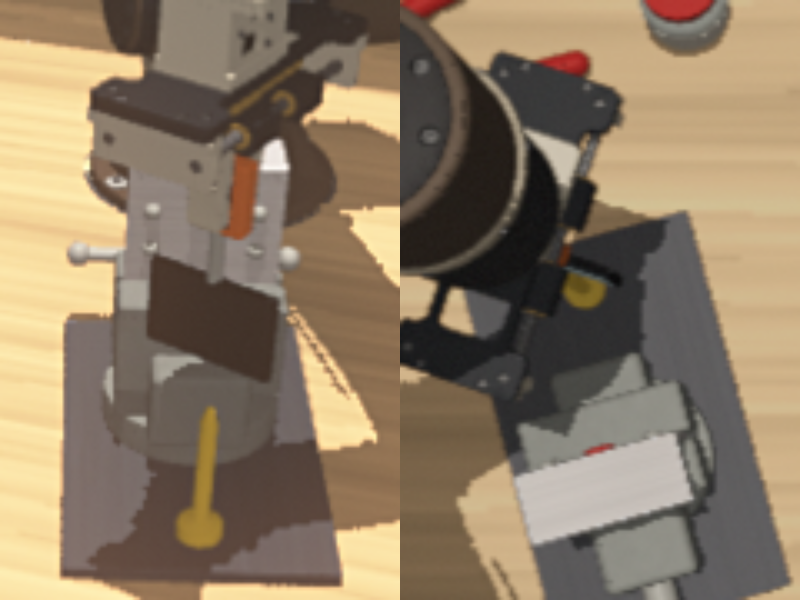

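The picture shows the mirror hanging just above the post tip (scene (388,272)), with the back face at scene (370,226)–(408,264). It is clear of the bracket and the post. I'll check its pose from the corners.

```bash
python3 - <<'E'
from h import *
np.set_printoptions(precision=4,suppress=True)
S,T=pickle.load(open("d2.pkl","rb"))
a=np.radians(-18.5); n=np.array([np.cos(a),np.sin(a),0]); p0=np.array([.5561,.1065,0])+.004*n
W=[]
for uv in [(370.6,226.5),(408.7,239.4),(369.4,251.1),(406,264.3)]:
    o,d=ray(S,uv); W.append(o+d*(n@(p0-o))/(n@d))
W=np.array(W);print(W); u=(W[1]+W[3]-W[0]-W[2])/2; v=(W[0]+W[1]-W[2]-W[3])/2
y=np.array([-n[1],n[0],0]); print("size",np.linalg.norm(u),np.linalg.norm(v),"tilt",np.degrees(np.arctan2(u[2],u@y)),np.degrees(np.arctan2(-v@y,v[2])))
c=W.mean(0)-.008*n; st=np.array([.552,.108,.19]); rv=np.array([.4255,.072,.19]); ln=np.array([.3659,.3491,.19]); sp=rv+.083*(ln-rv)/np.linalg.norm(ln-rv)
print("centre",c,"err",c-st,"sight in mirror x,y,z",n@(sp-c),y@(sp-c),sp[2]-c[2])
E
```

```text
[[0.5453 0.0616 0.22  ]
 [0.5741 0.1477 0.2221]
 [0.5456 0.0624 0.1583]
 [0.5742 0.1479 0.161 ]]
size 0.09051294869724019 0.06143776545074061 tilt 1.5277038279518058 0.5083125366039852
centre [0.5522 0.1074 0.1903] err [ 0.0002 -0.0006  0.0003] sight in mirror x,y,z -0.15120252250422306 -0.0024004635034867716 -0.00034195457766914017
```

Emit:
send_rows([
  [[0, 0, 0, 0, 0, 0], [0, 0, 0, 0, 0, 0], [0, 0, 0, 0, 0, 0], [0, 0, 0, 0, 0, 0], [0, 0, 0, 0, 0, 0], [0, 0, 0, 0, 0, 0]],
])

```text
clock: 9.57
tool_pos: [0.5557, 0.1065, 0.2636]
orientation: [-180.0, 0.0, -108.5]
force: [-0.3, -0.7, -1.3]
opening: 0.0158
gripper_force: 30.0
```

```bash
python3 - <<'E'
from plant import ctrl
o=ctrl.get_obs(); print(o["tool_pos"],o["qvel"].round(2),o["gripper_force"]); print(ctrl.close_job())
E
```

```text
[0.55567092 0.10653624 0.26363867] [-0.01 -0.03 -0.05  0.07  0.03 -0.  ] 29.97314840555191
the job is handed in; nothing more can be done
None
```

I handed the job in at about 9.6 s with the mirror held still and upright, its glass centre measured within 1 mm of the station and its normal about 2 mm from the sight point; the judge returned no verdict.

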